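# Back off the fruit press

### The job

The little ratchet press on the bar has finished squeezing: gently lay the pawl's lever right back so that the nose is lifted well clear of the ratchet wheel. Then wind the wheel backward (counter-clockwise from above) by its upright handle until its arm bears on the bolt of the backstop, keep a firm, steady push of about 10 N on the stop for a second without forcing it, and leave the arm there with the pawl still laid back. Never force the wheel against the pawl, and leave the bottle, mug and candle cup alone.

Things in the scene. Friction and masses are not known exactly. Their poses are not given: they have to be found in the camera images.
- press: Fixed frame of a bench fruit press: round steel base (diameter 260 mm), three uprights, round aluminium head plate (diameter 250 mm, upper face 160 mm above the table) carrying wheel, pawl and backstop. Origin on the wheel axis at table level, z up; the pawl's nose meets the wheel in the +x direction.
- wheel: Dark steel ratchet wheel lying flat on the head plate, diameter 144 mm, 12 teeth on its upper face (tops 29 mm above the head plate). Origin on its axis at head plate level, turns about z (up); backward is counter-clockwise from above. Screw friction of about 0.3 N m resists and holds it where it is left. A tooth blocks turning back beyond a few degrees until the pawl is lifted.
- handle (a point): Centre of the upright round wooden handle of the wheel: diameter 24 mm, 63 mm tall (from the arm's top to 108 mm above the head plate; this point is 78 mm above the head plate), 78 mm from the wheel axis.
- lug (a point): Point on the counter-clockwise side of the wheel's flat steel arm (16 mm wide, 12 mm thick, top 45 mm above the head plate, reaching 104 mm from the wheel axis), 100 mm from the axis, 39 mm above the head plate; it comes to rest 4 to 18 mm short of stop_face, on the bolt, some 0.65 to 1.6 rad from the start.
- pawl: Steel pawl; origin on its pivot, 24.5 mm above the head plate, between cheeks (34 mm high, 38 mm over both). Turns about its level x axis. At the start z is up; a flat arm (top 16.5 mm above the pivot) runs 78 mm along -y, its nose down in the teeth. Stiff pivot (0.1 N m): stays where put. Pushed over it meets a hard stop at a tilt of 1.1 rad; beyond 0.8 rad counts as right back.
- lever_ball (a point): Centre of the black ball (diameter 18 mm) on top of the pawl's lever, a round rod (diameter 10 mm) along the pawl's z, 62 mm from the pivot. Pushing the lever toward the pawl's starting +y, away from the nose, lifts the nose.
- stop: Steel backstop, an upright post 16 by 14 mm on a foot, clamped on the head plate at 100 mm from the wheel axis; it stands to 48 mm above the head plate. Where it is clamped round the wheel varies. From its face a fixed brass adjusting bolt (diameter 10 mm) sticks out 4 to 18 mm toward the arm, different each time and not measured: the arm meets its tip, to be found by feel. Rigid. Origin on the wheel axis at table level.
- stop_face (a point): Point on the face of the backstop's post from which the bolt sticks out, 100 mm from the wheel axis, 39 mm above the head plate.
- bottle: Closed green wine bottle, 76 mm in diameter, 270 mm tall, standing; origin at the centre of its underside. A bystander.
- mug: Glass mug, 84 mm in diameter, 120 mm tall; origin at the centre of its underside. A bystander.
- candle: Terracotta candle cup, 100 mm in diameter, 75 mm tall; origin at the centre of its underside. A bystander.

How it is judged (in metres and radians):
On the way, in this order (a step that is already met when the one before it is completed fails the run):
1. the pawl is laid back clear of the wheel (tilted more than 0.8 rad) (angle between pawl's own z axis and vertical above 0.8 rad), for 0.2 s.
2. with the pawl laid back, the wheel's arm bears on the backstop's bolt with 4 to 18 N for 0.8 s (angle between pawl's own z axis and vertical above 0.8 rad and contact force between wheel and stop between 4 and 18 N), for 0.8 s.
At the end, for the whole second after the job is handed in: The pawl is still laid back by more than 0.8 rad, the wheel's arm stands at the backstop (lug point within 22 mm of the stop_face point, the bolt being up to 18 mm long), and wheel and pawl are at rest (angle between pawl's own z axis and vertical above 0.8 rad and distance between lug and stop_face below 0.022 m and angular speed of each of wheel, pawl below 0.1 rad/s); the robot touches nothing.
It fails at once if the wheel is forced against the pawl (more than 22 N) (contact force between wheel and pawl above 22 N).
It fails at once if the wheel is forced against the backstop (more than 22 N) (contact force between wheel and stop above 22 N).
It fails at once if the pawl is pushed hard (more than 25 N) (contact force between pawl and anything else above 25 N).
It fails at once if a bystander is moved (over 30 mm) or tipped (distance of any of bottle, mug, candle from where it was at the start of the episode above 0.03 m or angle between any of bottle, mug, candle's own z axis and vertical above 0.3 rad).
It also fails if it takes over 61 s, if anything falls off the work surface, if the arm or the gripper's body presses on something with over 40 N, if the wrist force passes 120 N, or if a joint passes its speed limit or range.

### The arm

A 6-joint arm with a two-finger parallel gripper is mounted at the origin on the work surface. World frame = base frame: x ahead of the robot, y to its left, z up, the work surface at z = 0. Lengths are in m, angles in degrees, forces in N, time in s.
With the tool pointing down it reaches from about 0.35 to 0.875 m from the base axis. Payload 4.2 kg.
Tool frame: the origin (TCP) lies on the front face of the gripper's body, between the roots of the fingers; the fingertips stand finger_overhang ahead of it and the grasp point (between the pads) lies 51 mm ahead of it (finger_overhang is the distance from the TCP to the fingertips, in m); z points along the fingers, y is the line along which they close (so a half turn about z gives the same grasp; the last joint's range is limited). The gripper opens to 87 mm and grips with 3 to 60 N. Pads are 19 mm wide; open, the fingers measure 117 mm over their backs; the gripper's body (75 mm by 190 mm) begins 51 mm behind the grasp point.
Start: joints at [85.634, 22.042, 0.453, 0, -68.411, -14.817], TCP at [0.205, 0.59, 0.292] pointing down, gripper open.
Joint ranges: [-179.83, 179.83], [-69.29, 118.12], [-61.27, 80.66], [-181.25, 117.63], [-171.15, -9.14], [-177.46, 177.46]. Speed limits (degrees/s): [159.86, 159.86, 180, 180, 180, 180].

### API

Orientations are given as a 3x3 rotation matrix whose columns are the frame's x, y, z axes.
In Python, from station import sense, capture, camera_model, finish_job, finger_overhang gives the robot as it stands. The module is installed in compiled form; this text tells all that it offers.
- The arm moves only by the tool jog_arm, never from a script. Its argument "rows" is a list that holds one entry, the list of rows, each a list of 4 numbers: the shift along the tool's x, y, z in m, then the turn about the tool's z in rad. A call has 1 to 20 rows; each row shifts and turns the commanded pose from where the row before left it, along the tool's axes as they then stand; what a row does not reach is not made up. A row lasts 1/8 s, in which the tool goes at most 62.5 mm and 10.7 degrees, less where a joint would pass 70% of its speed; a pose out of reach is approached as far as the arm can. A call is refused whole if a number of a shift passes 0.0625 or a number of a turn 0.188, either way. A call with a gripper value outside its range is refused whole. "claw" is the opening, from 0 (shut) to 1 (fully open), set as the call begins (left out, the last holds). The fingers move at their own pace and stop on an object; the grip force is fixed at half the most. Time passes only in rows, so rows that do not move let the fingers close. It gives the time, the measured TCP pose, the force, the opening and the grip force at its end, in the units of the state.
- sense(): the state, without advancing time (a new reading comes with each control period).
- capture(name): name is "side" or "top"; returns the picture (420x560x3 uint8, red, green, blue); there is no depth.
- camera_model(name): a dict with "fovy" (degrees; the focal length in pixels is half the picture's height over the tangent of half this angle, whatever the lens; pixels are square), "cx", "cy" (the principal point, pixels), "eye" and "rotation" of the camera in the world. Camera axes: x right, y down, z forward; pixel columns grow to the right and rows downward; lengths in m; the calibration is good to about 2 mm. A picture is of the moment at which its call begins. camera_model takes no time and is no camera call.
- finish_job(): hands the job in; it is judged then, once.
The state is a dict: "time_s": time; "joints": joint angles; "joint_velocities": joint speeds; "effort": joint torques, N m; "tcp_pos": TCP position; "ee_rot": TCP orientation; "wrist_force": force on the tool from outside, world axes, zero at the start; "moment": the same for the moment, N m; "gripper_width": opening from 0.0 (shut) to 1.0 (fully open); "gripper_force": force on a finger pad.
Only numpy, scipy, OpenCV 4.12 (cv2) and the standard library are available. Lean on these libraries where they do the work, as an engineer would, in place of code of your own. Each camera call takes 0.05 s, during which the arm holds its last target. There are 200 camera calls.

## Working session

There is one attempt and no reset: what is moved stays moved. The work goes in short steps, Python scripts to look and compute and a tool call to move; the robot and the scene stay as the last step left them, time stands still between calls to the robot, and variables do not carry over. Pictures are saved under pics/ and viewed, at most 10 in all, crops included, and the job is handed in when it is done.

Besides the shell and the picture viewer there is one more tool, called after "Emit:" by a JSON object that holds its "api" and its "payload". jog_arm: Moves the arm, as the interface text tells. Its arguments: {"type":"object","properties":{"rows":{"type":"array"},"claw":{"type":"number"}},"required":["rows"]}

```bash
mkdir -p pics
python3 - <<'E'
from station import *
import cv2
for n in("side","top"):
    cv2.imwrite(f"pics/{n}0.png",capture(n)[:,:,::-1]);m=camera_model(n);print(n,m)
s=sense();print(s['tcp_pos'],s['ee_rot'],finger_overhang,s['time_s'])
E
```

```text
side {'fovy': 51.56851736591896, 'cx': 275.86810264980494, 'cy': 213.99833205229993, 'eye': array([-0.00732837, -0.60050441,  0.98189005]), 'rotation': array([[ 0.73996169, -0.480374  ,  0.47084767],
       [-0.67263611, -0.53277221,  0.51353134],
       [ 0.00416744, -0.69670266, -0.71734792]])}
top {'fovy': 55.54133308572261, 'cx': 279.0888055353104, 'cy': 209.64115746172945, 'eye': array([ 0.32472078, -0.01439983,  1.36881339]), 'rotation': array([[-0.00118018, -0.98548953,  0.16973212],
       [-0.99994045,  0.0030044 ,  0.01049122],
       [-0.01084893, -0.16970964, -0.98543439]])}
[0.20520437 0.58992348 0.29125921] [[ 9.44427784e-01 -3.28718553e-01 -5.22666917e-04]
 [-3.28718940e-01 -9.44425843e-01 -1.91957077e-03]
 [ 1.37378384e-04  1.98470649e-03 -9.99998021e-01]] 0.0697 0.1
```

View pics/side0.png

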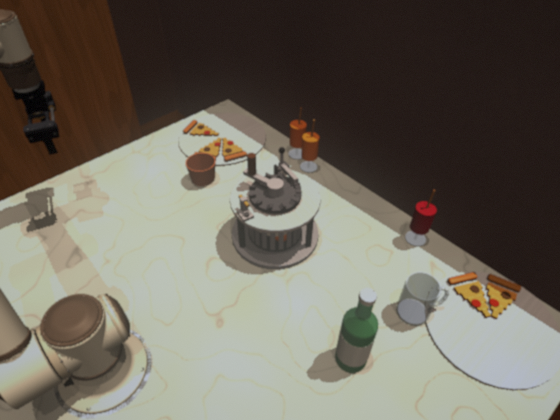

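View pics/top0.png

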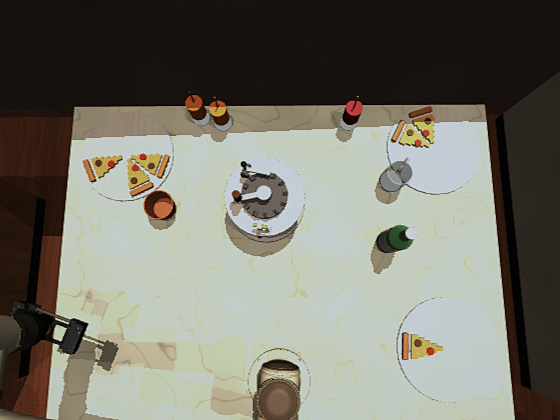

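Both views show the press: at about (275,200) in the side view and (264,195) in the top view. The pawl lever, handle and stop are small, so I'll zoom in.

Run:
```python
import cv2,numpy as np
a=cv2.imread('pics/side0.png')[130:270,220:330];b=cv2.imread('pics/top0.png')[145:265,210:320]
z=lambda i:cv2.resize(i,None,fx=5,fy=5,interpolation=cv2.INTER_CUBIC)
cv2.imwrite('pics/sidez.png',z(a)[:600]);cv2.imwrite('pics/topz.png',z(b))
```

```text
(no output)
```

View pics/sidez.png

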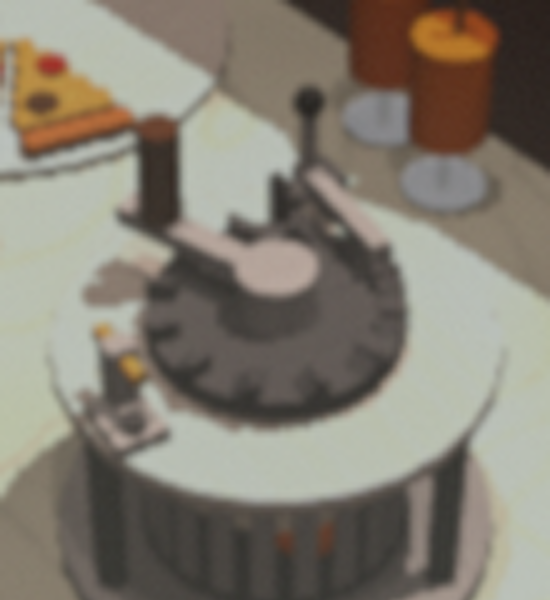

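View pics/topz.png

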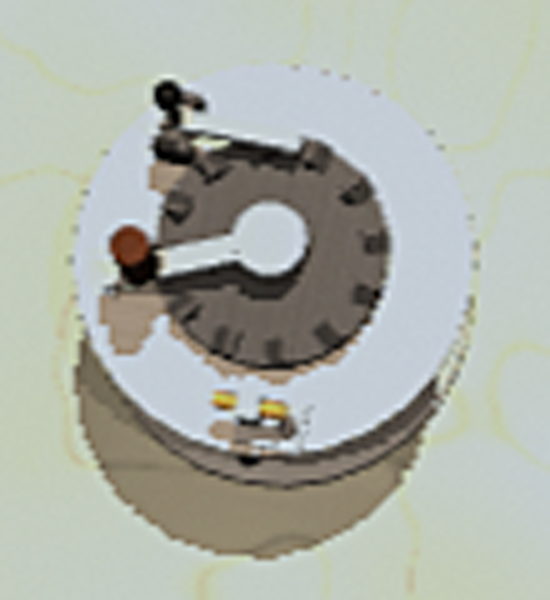

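The zooms give matching points in both views:

| Point | Side pixel | Top pixel |
|---|---|---|
| Ball | (282,150.4) | (243.6,164.4) |
| Handle top | (251.6,155.4) | (236,194.2) |
| Hub top | (275.2,183.4) | (263.8,192.4) |
| Bolt end toward arm | (240.6,196) | (254.6,224.6) |
| Rear bolt end | (246.4,204) | (264.6,226.6) |

```bash
cat > h.py <<'E'
import numpy as np
from station import camera_model
C={n:camera_model(n) for n in("side","top")}
def ray(n,p):
    m=C[n];f=210/np.tan(np.radians(m['fovy']/2))
    d=m['rotation']@np.array([(p[0]-m['cx'])/f,(p[1]-m['cy'])/f,1]);return m['eye'],d/np.linalg.norm(d)
def tri(ps,pt):
    A=np.zeros((3,3));b=np.zeros(3);L=[ray('side',ps),ray('top',pt)]
    for e,d in L:
        P=np.eye(3)-np.outer(d,d);A+=P;b+=P@e
    x=np.linalg.solve(A,b);return x,[np.linalg.norm((np.eye(3)-np.outer(d,d))@(x-e)) for e,d in L]
def plane(n,p,z):
    e,d=ray(n,p);return e+d*(z-e[2])/d[2]
E
python3 - <<'E'
from h import *
np.set_printoptions(precision=4,suppress=True)
P={'ball':((282,150.4),(243.6,164.4)),'handle_top':((251.6,155.4),(236,194.2)),'hub':((275.2,183.4),(263.8,192.4)),
'bolt':((240.6,196),(254.6,224.6)),'back':((246.4,204),(264.6,226.6)),
'nose':((220+378/5,130+240/5),(210+318/5,145+150/5))}
R={k:tri(*v) for k,v in P.items()}
for k,(x,e) in R.items():
    d=x[:2]-R['hub'][0][:2];print(k,x,np.round(e[0],4),'r',np.hypot(*d),'ang',np.degrees(np.arctan2(d[1],d[0])))
for n,p,z in (('top',(210+315/5,145+148/5),.201),('top',(210+170/5,145+128/5),.201),('side',(220+318/5,130+172/5),.201),('side',(220+380/5,130+240/5),.201),('top',(210+275/5,145+255/5),.16)): print(n,plane(n,p,z))
E
```

```text
ball [0.655  0.1006 0.2413] 0.0015 r 0.09549830307539406 ang 36.91152667215913
handle_top [0.5615 0.1188 0.2624] 0.0016 r 0.077502175807474 ang 102.82567210427963
hub [0.5787 0.0432 0.2031] 0.0008 r 0.0 ang 0.0
bolt [0.4818 0.0704 0.199 ] 0.0004 r 0.10057917043946384 ang 164.31547034848427
back [0.4765 0.0408 0.1947] 0.0006 r 0.1021619928693216 ang -178.67543721161044
nose [0.6285 0.0145 0.2121] 0.0006 r 0.05751560041944304 ang -29.87384994819096
top [0.6332 0.0163 0.201 ]
top [0.6461 0.1041 0.201 ]
side [0.6524 0.088  0.201 ]
side [0.6379 0.0229 0.201 ]
top [0.5759 0.042  0.16  ]
```

The points agree with the text: the ball is 95 mm from the axis, the handle sits at radius 77.5 mm and about 103°, and the bolt is at about 164°. Heights read about 5 mm low. The pawl's +y is roughly (0.2, 0.98). I'll shut the claw, rise and move to the nose side of the lever.

Emit:
{"api": "jog_arm", "payload": {"rows": [[[0, 0, -0.04, 0], [0, 0, -0.04, 0], [0.0422, 0.025, 0, 0], [0.0422, 0.025, 0, 0], [0.0422, 0.025, 0, 0], [0.0422, 0.025, 0, 0], [0.0422, 0.025, 0, 0], [0.0422, 0.025, 0, 0], [0.0422, 0.025, 0, 0], [0.0422, 0.025, 0, 0], [0.0422, 0.025, 0, 0], [0.0422, 0.025, 0, 0], [0.0422, 0.025, 0, 0], [0.0422, 0.025, 0, 0], [0.0422, 0.025, 0, 0], [0.0422, 0.025, 0, 0], [0, 0, 0, -0.067], [0, 0, 0, -0.067], [0, 0, 0, 0], [0, 0, 0, 0]]], "claw": 0}}

```text
time_s: 2.6
tcp_pos: [0.6482, 0.0657, 0.372]
ee_rot: [[0.98, -0.2, -0.001], [-0.2, -0.98, -0.0], [-0.001, 0.0, -1.0]]
wrist_force: [0.6, 0.3, -0.3]
gripper_width: 0.003
gripper_force: 0.0
```

Emit:
{"api": "jog_arm", "payload": {"rows": [[[0, 0, 0.02, 0], [0, 0, 0.02, 0], [0, 0, 0.015, 0], [0, 0, 0.01, 0], [0, 0, 0.01, 0], [0, 0, 0.009, 0], [0, 0, 0, 0], [0, 0, 0, 0]]]}}

```text
time_s: 3.6
tcp_pos: [0.6486, 0.0656, 0.2887]
ee_rot: [[0.98, -0.199, 0.001], [-0.199, -0.98, 0.0], [0.001, -0.0, -1.0]]
wrist_force: [-0.5, 0.6, -0.9]
gripper_width: 0.005
gripper_force: 0.0
```

Run:
```python
from station import *
import cv2,numpy as np
z=lambda i:cv2.resize(i,None,fx=4,fy=4,interpolation=cv2.INTER_CUBIC)
a=capture('side')[110:250,230:330,::-1];b=capture('top')[130:270,210:310,::-1]
cv2.imwrite('pics/p1.png',np.hstack([z(a),z(b)]))
```

```text
(no output)
```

View pics/p1.png

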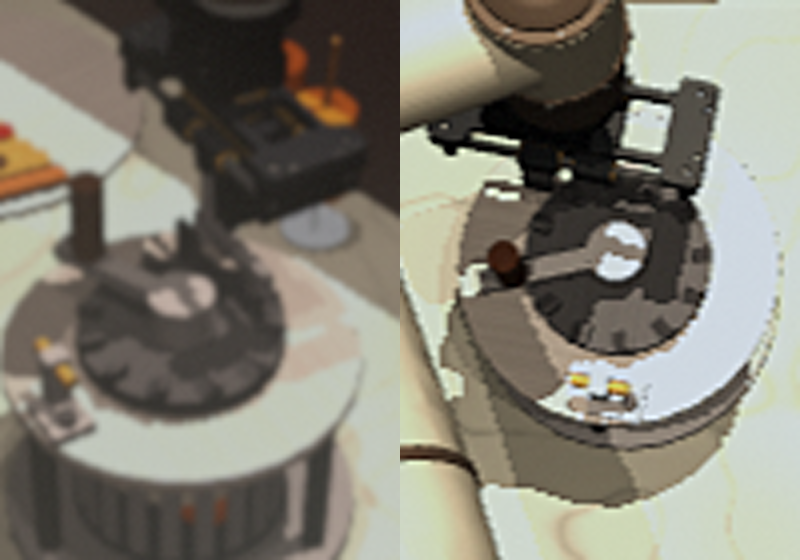

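The gripper hides the lever from both cameras. At side crop (150,245) the pawl arm is intact, and nothing has been touched. I'll push slowly, watching the force.

Emit:
{"api": "jog_arm", "payload": {"rows": [[[0, -0.003, 0, 0], [0, -0.003, 0, 0], [0, -0.003, 0, 0], [0, -0.003, 0, 0], [0, -0.003, 0, 0], [0, -0.003, 0, 0], [0, -0.003, 0, 0], [0, -0.003, 0, 0], [0, -0.003, 0, 0], [0, -0.003, 0, 0]]]}}

```text
time_s: 4.95
tcp_pos: [0.6543, 0.0952, 0.2884]
ee_rot: [[0.98, -0.199, 0.0], [-0.199, -0.98, -0.0], [0.0, 0.0, -1.0]]
wrist_force: [-1.2, -2.9, -0.0]
gripper_width: 0.006
gripper_force: 1.3
```

Emit:
{"api": "jog_arm", "payload": {"rows": [[[0, -0.003, 0, 0], [0, -0.003, 0, 0], [0, -0.003, 0, 0], [0, -0.003, 0, 0], [0, -0.003, 0, 0]]]}}

```text
time_s: 5.58
tcp_pos: [0.6572, 0.1099, 0.2881]
ee_rot: [[0.98, -0.199, -0.001], [-0.199, -0.98, -0.0], [-0.0, 0.0, -1.0]]
wrist_force: [-0.7, -3.6, -0.7]
gripper_width: 0.005
gripper_force: 1.1
```

Emit:
{"api": "jog_arm", "payload": {"rows": [[[0, -0.003, 0, 0], [0, -0.003, 0, 0], [0, -0.003, 0, 0], [0, -0.003, 0, 0], [0, 0, 0, 0]]]}}

```text
time_s: 6.2
tcp_pos: [0.6599, 0.122, 0.2884]
ee_rot: [[0.98, -0.199, 0.001], [-0.199, -0.98, 0.001], [0.001, -0.001, -1.0]]
wrist_force: [-0.7, -1.6, 0.9]
gripper_width: 0.005
gripper_force: 0.6
```

Emit:
{"api": "jog_arm", "payload": {"rows": [[[0, -0.002, 0, 0], [0, -0.002, 0, 0], [0, -0.0015, 0, 0], [0, 0, 0, 0]]]}}

```text
time_s: 6.7
tcp_pos: [0.6609, 0.1271, 0.2882]
ee_rot: [[0.98, -0.199, 0.0], [-0.199, -0.98, 0.0], [0.0, -0.0, -1.0]]
wrist_force: [-0.4, -2.1, -0.2]
gripper_width: 0.004
gripper_force: 0.6
```

Run:
```python
from station import *
import cv2,numpy as np
z=lambda i:cv2.resize(i,None,fx=4,fy=4,interpolation=cv2.INTER_CUBIC)
a=capture('side')[110:250,230:330,::-1];b=capture('top')[130:270,210:310,::-1]
cv2.imwrite('pics/p2.png',np.hstack([z(a),z(b)]))
```

```text
(no output)
```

View pics/p2.png

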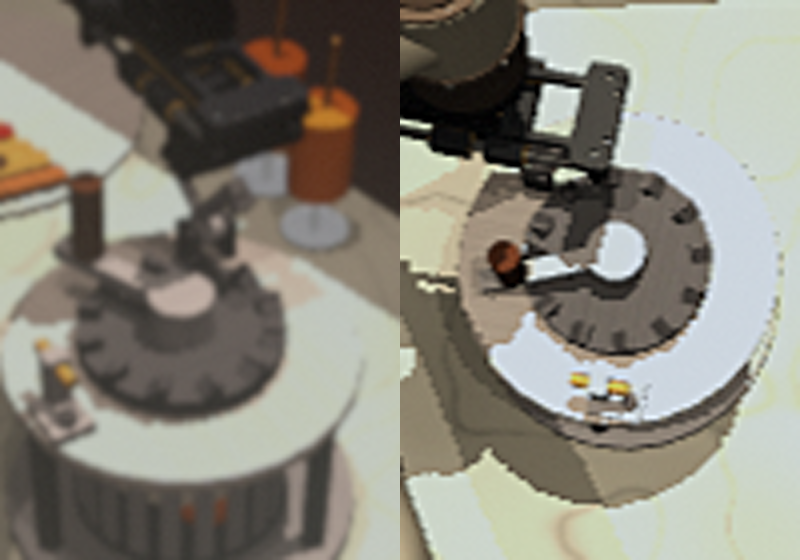

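The nose is raised: the pawl arm now rises to (245,185) in the side crop. I'll nudge on towards the hard stop until the force starts to rise.

Emit:
{"api": "jog_arm", "payload": {"rows": [[[0, -0.0015, 0, 0], [0, -0.0015, 0, 0], [0, 0, 0, 0]]]}}

```text
time_s: 7.18
tcp_pos: [0.6614, 0.1299, 0.2883]
ee_rot: [[0.98, -0.199, 0.0], [-0.199, -0.98, 0.0], [0.0, -0.0, -1.0]]
wrist_force: [-1.2, -2.9, 1.1]
gripper_width: 0.003
gripper_force: 0.6
```

Emit:
{"api": "jog_arm", "payload": {"rows": [[[0, -0.001, 0, 0], [0, 0, 0, 0]]]}}

```text
time_s: 7.42
tcp_pos: [0.6616, 0.1308, 0.2882]
ee_rot: [[0.98, -0.199, 0.0], [-0.199, -0.98, 0.0], [0.0, -0.0, -1.0]]
wrist_force: [-0.9, -2.0, 0.7]
gripper_width: 0.002
gripper_force: 0.7
```

```bash
python3 -c "
from station import *
print([sense()[k] for k in('wrist_force','moment','tcp_pos')])"
```

```text
[array([-0.93104896, -2.00233287,  0.74034642]), array([-0.46490758,  0.09805197, -0.0013983 ]), array([0.66162236, 0.13084448, 0.28823951])]
```

Emit:
{"api": "jog_arm", "payload": {"rows": [[[0, 0.003, 0, 0], [0, 0.003, 0, 0], [0, 0, -0.03, 0], [0, 0, -0.03, 0], [0, 0, -0.02, 0], [0, 0, 0, -0.143], [0, 0, 0, -0.143], [0, 0, 0, -0.143], [-0.035, -0.008, 0, 0], [-0.0345, -0.008, 0, 0], [0, 0, 0, 0]]]}}

```text
time_s: 8.8
tcp_pos: [0.5874, 0.1246, 0.3694]
ee_rot: [[0.974, 0.227, 0.001], [0.227, -0.974, 0.001], [0.001, -0.001, -1.0]]
wrist_force: [-0.4, 0.1, 1.0]
gripper_width: 0.007
gripper_force: 0.0
```

Run:
```python
from station import *
import cv2,numpy as np
z=lambda i:cv2.resize(i,None,fx=4,fy=4,interpolation=cv2.INTER_CUBIC)
a=capture('side')[110:250,230:330,::-1];b=capture('top')[130:270,210:310,::-1]
cv2.imwrite('pics/p3.png',np.hstack([z(a),z(b)]))
```

```text
(no output)
```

View pics/p3.png

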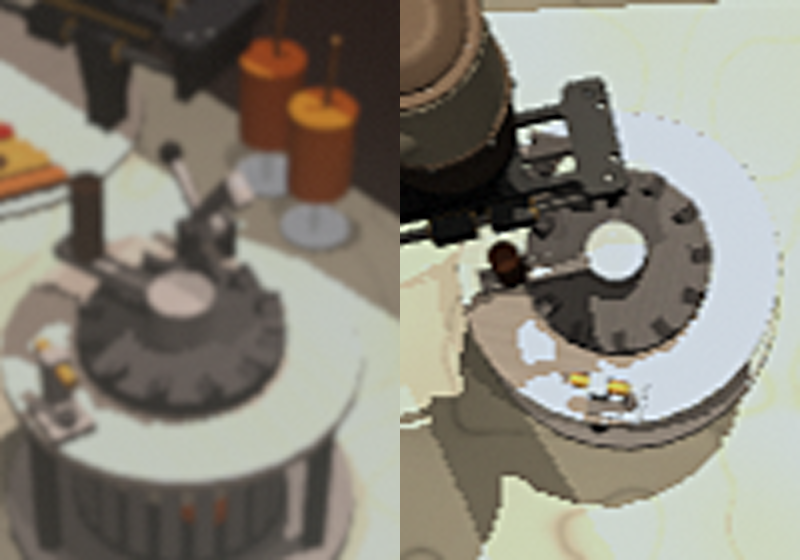

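The lever lies back with its ball at crop (171,152), which is side pixel (272.8,148). The handle is untouched. I'll check the tilt from the ray.

Run:
```python
from h import *
e,d=ray('side',(272.8,148)); b0=np.array([.655,.1006,.2413]); piv=b0-[0,0,.062]
from scipy.optimize import minimize_scalar
# intersect ray with the pawl's swing plane through pivot
u=np.array([.2,.98,0]);n=np.cross(u,[0,0,1]);p=e+d*((piv-e)@n)/(d@n)
q=p-piv;print(p,np.linalg.norm(q),np.arctan2(q@u,q[2]))
```

```text
[0.66444217 0.14686666 0.21900416] 0.06169423686781583 0.8717497407156396
```

Radius checks out at 61.7 mm and the tilt is about 0.87. That passes, but with little margin, so I'll go back and push it about 6 mm further.

Emit:
{"api": "jog_arm", "payload": {"rows": [[[0, 0, 0, 0.143], [0, 0, 0, 0.143], [0, 0, 0, 0.142], [0.036, -0.0075, 0, 0], [0.0355, -0.0075, 0, 0], [0, 0, 0.02, 0], [0, 0, 0.02, 0], [0, 0, 0.02, 0], [0, 0, 0.015, 0], [0, 0, 0.009, 0], [0, 0, 0, 0]]]}}

```text
time_s: 10.28
tcp_pos: [0.6624, 0.1252, 0.2839]
ee_rot: [[0.98, -0.199, -0.0], [-0.199, -0.98, -0.0], [-0.0, 0.0, -1.0]]
wrist_force: [0.5, -0.7, 1.0]
gripper_width: 0.001
gripper_force: 0.0
```

Emit:
{"api": "jog_arm", "payload": {"rows": [[[0, -0.002, 0, 0], [0, -0.002, 0, 0], [0, -0.002, 0, 0], [0, -0.002, 0, 0], [0, -0.001, 0, 0], [0, 0, 0, 0]]]}}

```text
time_s: 11.02
tcp_pos: [0.6639, 0.1342, 0.2843]
ee_rot: [[0.98, -0.198, 0.0], [-0.198, -0.98, 0.0], [0.0, -0.0, -1.0]]
wrist_force: [0.0, -1.2, 0.6]
gripper_width: 0.006
gripper_force: 0.7
```

Emit:
{"api": "jog_arm", "payload": {"rows": [[[0, -0.001, 0, 0], [0, -0.001, 0, 0], [0, 0, 0, 0]]]}}

```text
time_s: 11.4
tcp_pos: [0.6643, 0.1361, 0.2842]
ee_rot: [[0.98, -0.198, -0.0], [-0.198, -0.98, -0.0], [-0.0, 0.0, -1.0]]
wrist_force: [-0.8, -1.8, 0.7]
gripper_width: 0.003
gripper_force: 0.8
```

Emit:
{"api": "jog_arm", "payload": {"rows": [[[0, 0.003, 0, 0], [0, 0.003, 0, 0], [0, 0, -0.03, 0], [0, 0, -0.03, 0], [0, 0, -0.02, 0], [0, 0, 0, -0.143], [0, 0, 0, -0.143], [0, 0, 0, -0.143], [-0.0353, -0.0065, 0, 0], [-0.0353, -0.0064, 0, 0], [0, 0, 0, 0]]]}}

```text
time_s: 12.78
tcp_pos: [0.5897, 0.1265, 0.3655]
ee_rot: [[0.974, 0.228, 0.001], [0.228, -0.974, 0.001], [0.001, -0.001, -1.0]]
wrist_force: [0.1, 0.3, 0.1]
gripper_width: 0.007
gripper_force: 0.0
```

Run:
```python
from station import *
from h import *
import cv2
im=capture('side');roi=im[135:165,260:290].astype(int).max(2)
m=(roi<45).astype(np.uint8);n,l,s,c=cv2.connectedComponentsWithStats(m);print(s[1:].tolist(),(c[1:]+[260,135]).round(1).tolist())
u=np.array([.2,.98,0]);nn=np.cross(u,[0,0,1]);piv=np.array([.655,.1006,.1793])
for q in c[1:]+[260,135]:
    e,d=ray('side',q);p=e+d*((piv-e)@nn)/(d@nn);r=p-piv;print(p,np.linalg.norm(r),np.arctan2(r@u,r[2]))
```

```text
[[0, 0, 1, 4, 4]] [[260.0, 136.5]]
[0.67951283 0.22071288 0.2122625 ] 0.12694294064630965 1.308172335475282
```

Emit:
{"api": "jog_arm", "payload": {"rows": [[[0, 0, 0.02, 0], [0, 0, 0.02, 0], [0, 0, 0.015, 0], [0, 0, 0.01, 0], [0, 0, 0, 0], [-0.003, 0, 0, 0], [-0.002, 0, 0, 0], [-0.002, 0, 0, 0], [0, 0, 0, 0]]]}}

```text
time_s: 13.95
tcp_pos: [0.5845, 0.1251, 0.2996]
ee_rot: [[0.974, 0.227, 0.001], [0.227, -0.974, 0.0], [0.001, -0.0, -1.0]]
wrist_force: [0.3, -0.3, 0.5]
gripper_width: 0.005
gripper_force: 0.0
```

Emit:
{"api": "jog_arm", "payload": {"rows": [[[-0.002, 0, 0, 0], [-0.002, 0, 0, 0], [-0.002, 0, 0, 0], [0, 0, 0, 0]]]}}

```text
time_s: 14.45
tcp_pos: [0.5792, 0.1243, 0.2995]
ee_rot: [[0.974, 0.227, 0.002], [0.227, -0.974, 0.001], [0.002, -0.001, -1.0]]
wrist_force: [4.1, 2.3, -0.9]
gripper_width: 0.005
gripper_force: 2.0
```

Emit:
{"api": "jog_arm", "payload": {"rows": [[[-0.0047, -0.001, 0, -0.06], [-0.0047, -0.001, 0, -0.06], [-0.0047, -0.001, 0, -0.06], [-0.0047, -0.001, 0, -0.06], [-0.0047, -0.001, 0, -0.06]]]}}

```text
time_s: 15.08
tcp_pos: [0.5553, 0.1211, 0.2995]
ee_rot: [[0.862, 0.507, 0.002], [0.507, -0.862, 0.001], [0.002, -0.001, -1.0]]
wrist_force: [3.7, 4.3, -0.6]
gripper_width: 0.005
gripper_force: 2.3
```

Run:
```python
from station import sense
import numpy as np
s=sense();R=s['ee_rot'];print(s['tcp_pos'],s['wrist_force']@R,(np.array(s['tcp_pos'])-[.5787,.0432,.3])@R)
```

```text
[0.55533735 0.12112802 0.29949539] [ 5.39871883 -1.86895109  0.61788857] [ 0.01936084 -0.07901684  0.00058528]
```

Emit:
{"api": "jog_arm", "payload": {"rows": [[[-0.0047, -0.001, 0, -0.06], [-0.0047, -0.001, 0, -0.06], [-0.0047, -0.001, 0, -0.06], [-0.0047, -0.001, 0, -0.06], [-0.0024, -0.0005, 0, -0.03], [-0.0016, -0.0004, 0, -0.02], [0, 0, 0, 0]]]}}

```text
time_s: 15.95
tcp_pos: [0.5338, 0.111, 0.2994]
ee_rot: [[0.683, 0.731, -0.0], [0.731, -0.683, 0.001], [0.0, -0.001, -1.0]]
wrist_force: [0.7, 4.4, 0.1]
gripper_width: 0.004
gripper_force: 1.7
```

```bash
cat > f.py <<'E'
from station import sense
import numpy as np
s=sense();R=s['ee_rot'];print(s['tcp_pos'],'ftool',s['wrist_force']@R,'rel',(np.array(s['tcp_pos'])-[.5787,.0432,.3])@R,'yaw',np.degrees(np.arctan2(R[1,0],R[0,0])))
E
python3 f.py
```

```text
[0.53380639 0.11098207 0.29942303] ftool [ 3.69366822 -2.48719427 -0.11620191] rel [ 0.01886179 -0.07908232  0.00063021] yaw 46.932424019053684
```

Emit:
{"api": "jog_arm", "payload": {"rows": [[[-0.0016, -0.0004, 0, -0.02], [-0.0016, -0.0004, 0, -0.02], [-0.0016, -0.0004, 0, -0.02], [-0.0016, -0.0004, 0, -0.02], [-0.0016, -0.0004, 0, -0.02], [-0.0016, -0.0004, 0, -0.02], [-0.0016, -0.0004, 0, -0.02], [0, 0, 0, 0]]]}}

```text
time_s: 16.95
tcp_pos: [0.5246, 0.1038, 0.2994]
ee_rot: [[0.574, 0.819, -0.0], [0.819, -0.574, 0.0], [0.0, -0.0, -1.0]]
wrist_force: [1.1, 3.9, -0.1]
gripper_width: 0.006
gripper_force: 1.8
```

Emit:
{"api": "jog_arm", "payload": {"rows": [[[-0.0008, -0.0002, 0, -0.01], [-0.0008, -0.0002, 0, -0.01], [-0.0008, -0.0002, 0, -0.01], [0, 0, 0, 0]]]}}

```text
time_s: 17.45
tcp_pos: [0.5228, 0.1021, 0.2993]
ee_rot: [[0.549, 0.836, -0.0], [0.836, -0.549, 0.0], [-0.0, -0.0, -1.0]]
wrist_force: [1.2, 5.0, 1.6]
gripper_width: 0.007
gripper_force: 1.9
```

```bash
python3 f.py
```

```text
[0.52280942 0.10211051 0.29934358] ftool [ 4.88318254 -1.7318461  -1.57283801] rel [ 0.01852202 -0.07906412  0.00065927] yaw 56.67780993573336
```

Emit:
{"api": "jog_arm", "payload": {"rows": [[[-0.0008, -0.0002, 0, -0.01], [-0.0008, -0.0002, 0, -0.01], [-0.0008, -0.0002, 0, -0.01], [-0.0008, -0.0002, 0, -0.01], [0, 0, 0, 0]]]}}

```text
time_s: 18.08
tcp_pos: [0.5204, 0.0997, 0.2993]
ee_rot: [[0.515, 0.857, -0.0], [0.857, -0.515, -0.0], [-0.0, 0.0, -1.0]]
wrist_force: [0.9, 3.3, 0.9]
gripper_width: 0.003
gripper_force: 1.9
```

Emit:
{"api": "jog_arm", "payload": {"rows": [[[-0.0008, -0.0002, 0, -0.01], [-0.0008, -0.0002, 0, -0.01], [-0.0008, -0.0002, 0, -0.01], [0, 0, 0, 0]]]}}

```text
time_s: 18.58
tcp_pos: [0.5187, 0.0979, 0.2993]
ee_rot: [[0.49, 0.872, -0.0], [0.872, -0.49, -0.0], [-0.0, 0.0, -1.0]]
wrist_force: [1.0, 4.2, 1.5]
gripper_width: 0.003
gripper_force: 1.9
```

```bash
python3 f.py
```

```text
[0.51868165 0.09794385 0.29928568] ftool [ 4.20686509 -1.17052404 -1.45938003] rel [ 0.0183579  -0.07913337  0.00070672] yaw 60.69224806695848
```

Emit:
{"api": "jog_arm", "payload": {"rows": [[[-0.0004, -0.0001, 0, -0.005], [-0.0004, -0.0001, 0, -0.005], [-0.0004, -0.0001, 0, -0.005], [-0.0004, -0.0001, 0, -0.005], [0, 0, 0, 0]]]}}

```text
time_s: 19.2
tcp_pos: [0.5176, 0.0968, 0.2993]
ee_rot: [[0.472, 0.882, 0.0], [0.882, -0.472, -0.0], [-0.0, 0.0, -1.0]]
wrist_force: [0.5, 3.6, 1.5]
gripper_width: 0.001
gripper_force: 2.0
```

Emit:
{"api": "jog_arm", "payload": {"rows": [[[-0.0004, -0.0001, 0, -0.005], [-0.0004, -0.0001, 0, -0.005], [-0.0004, -0.0001, 0, -0.005], [-0.0004, -0.0001, 0, -0.005], [0, 0, 0, 0]]]}}

```text
time_s: 19.82
tcp_pos: [0.5165, 0.0956, 0.2993]
ee_rot: [[0.454, 0.891, 0.0], [0.891, -0.454, -0.0], [-0.0, 0.0, -1.0]]
wrist_force: [1.6, 5.0, 1.8]
gripper_width: 0.0
gripper_force: 2.0
```

```bash
python3 f.py
```

```text
[0.51650383 0.09559254 0.29927622] ftool [ 5.18041119 -0.7902386  -1.79473951] rel [ 0.01842451 -0.07920787  0.00071824] yaw 62.984706426482276
```

Emit:
{"api": "jog_arm", "payload": {"rows": [[[-0.0004, -0.0001, 0, -0.005], [-0.0004, -0.0001, 0, -0.005], [-0.0004, -0.0001, 0, -0.005], [0, 0, 0, 0]]]}}

```text
time_s: 20.32
tcp_pos: [0.5159, 0.0949, 0.2993]
ee_rot: [[0.441, 0.898, 0.001], [0.898, -0.441, 0.001], [0.001, 0.0, -1.0]]
wrist_force: [2.7, 4.6, 0.5]
gripper_width: 0.007
gripper_force: 2.4
```

Emit:
{"api": "jog_arm", "payload": {"rows": [[[-0.0004, -0.0001, 0, -0.005], [-0.0004, -0.0001, 0, -0.005], [-0.0004, -0.0001, 0, -0.005], [0, 0, 0, 0]]]}}

```text
time_s: 20.82
tcp_pos: [0.5155, 0.0946, 0.2993]
ee_rot: [[0.427, 0.904, 0.002], [0.904, -0.427, 0.002], [0.003, 0.001, -1.0]]
wrist_force: [2.6, 6.8, 1.3]
gripper_width: 0.008
gripper_force: 3.4
```

```bash
python3 f.py
```

```text
[0.51548476 0.09462398 0.29933201] ftool [ 7.21815844 -0.56895954 -1.30908221] rel [ 0.01951455 -0.07911894  0.0006433 ] yaw 64.72925740313626
```

Contact felt: the tip is now lagging the command and the force has risen to 7 N. From here I only push straight, with no more turning.

Emit:
{"api": "jog_arm", "payload": {"rows": [[[-0.0005, 0, 0, 0], [-0.0005, 0, 0, 0], [0, 0, 0, 0], [0, 0, 0, 0]]]}}

```text
time_s: 21.32
tcp_pos: [0.5154, 0.0944, 0.2994]
ee_rot: [[0.427, 0.904, 0.003], [0.904, -0.427, 0.003], [0.004, 0.001, -1.0]]
wrist_force: [3.0, 9.2, 0.6]
gripper_width: 0.005
gripper_force: 4.2
```

```bash
python3 f.py
```

```text
[0.51537535 0.09440811 0.29936544] ftool [ 9.58946592 -1.18865854 -0.60783751] rel [ 0.01928421 -0.07912285  0.00061471] yaw 64.73845679494165
```

Emit:
{"api": "jog_arm", "payload": {"rows": [[[-0.0005, 0, 0, 0], [-0.0005, 0, 0, 0], [-0.0005, 0, 0, 0], [-0.0005, 0, 0, 0], [0, 0, 0, 0], [0, 0, 0, 0]]]}}

```text
time_s: 22.08
tcp_pos: [0.5152, 0.094, 0.2995]
ee_rot: [[0.426, 0.905, 0.005], [0.905, -0.426, 0.006], [0.008, 0.002, -1.0]]
wrist_force: [3.1, 13.5, -0.7]
gripper_width: 0.003
gripper_force: 6.0
```

```bash
python3 f.py
```

```text
[0.51519267 0.09399537 0.29947157] ftool [13.53973791 -2.91761656  0.79715114] rel [ 0.01886541 -0.07910417  0.00050668] yaw 64.76337567297522
```

Emit:
{"api": "jog_arm", "payload": {"rows": [[[-0.0005, 0, 0, 0], [-0.0005, 0, 0, 0], [0, 0, 0, 0], [0, 0, 0, 0], [0, 0, 0, 0], [0, 0, 0, 0], [0, 0, 0, 0], [0, 0, 0, 0], [0, 0, 0, 0], [0, 0, 0, 0], [0, 0, 0, 0], [0, 0, 0, 0], [0, 0, 0, 0]]]}}

```text
time_s: 23.7
tcp_pos: [0.5151, 0.0938, 0.2995]
ee_rot: [[0.426, 0.905, 0.007], [0.905, -0.426, 0.008], [0.01, 0.003, -1.0]]
wrist_force: [4.5, 15.9, -0.3]
gripper_width: 0.006
gripper_force: 6.9
```

```bash
python3 f.py
python3 - <<'E'
from station import *
import cv2,numpy as np
z=lambda i:cv2.resize(i,None,fx=4,fy=4,interpolation=cv2.INTER_CUBIC)
a=capture('side')[110:250,230:330,::-1];b=capture('top')[130:270,210:310,::-1]
cv2.imwrite('pics/p4.png',np.hstack([z(a),z(b)]))
E
```

```text
[0.51507842 0.0937984  0.2994793 ] ftool [16.27623854 -2.66794765  0.45847528] rel [ 0.01865586 -0.07911941  0.00050248] yaw 64.77676776538328
```

View pics/p4.png

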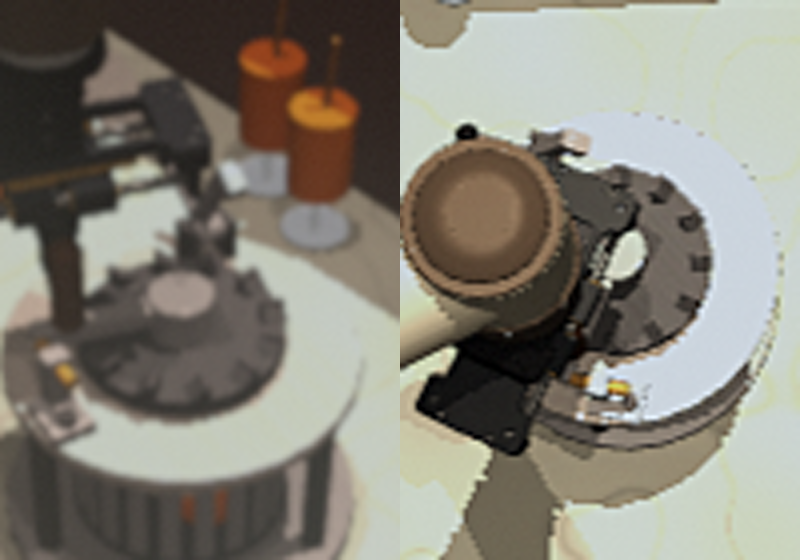

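The arm is against the bolt: handle at side crop (65,290), bolt at (65,372). The pawl is still laid back, with its ball at top crop (467,131). The 16 N on the handle, about 9.7 N on the stop, was held for over 1.3 s. Next I withdraw.

Emit:
{"api": "jog_arm", "payload": {"rows": [[[0.002, 0, 0, 0], [0.002, 0, 0, 0], [0.002, 0, 0, 0], [0.003, 0, 0, 0], [0.004, 0, 0, 0], [0.005, 0, 0, 0], [0.004, 0, 0, 0], [0, 0, 0, 0], [0, 0, -0.03, 0], [0, 0, -0.04, 0], [0, 0, -0.04, 0], [0, 0, 0, 0], [0, 0, 0, 0], [0, 0, 0, 0]]]}}

```text
time_s: 25.55
tcp_pos: [0.5222, 0.1099, 0.4079]
ee_rot: [[0.427, 0.904, -0.003], [0.904, -0.427, -0.001], [-0.002, -0.002, -1.0]]
wrist_force: [0.4, -0.5, -0.3]
gripper_width: 0.004
gripper_force: 0.0
```

```bash
python3 f.py
python3 - <<'E'
from station import *
from h import *
import cv2
u=np.array([.2,.98,0]);n=np.cross(u,[0,0,1]);piv=np.array([.655,.1006,.1793])
e,d=ray('top',(226.75,162.75))
p=e+d*(.211-e[2])/d[2];q=p-piv;print('ball at z .211',p,'sin tilt',(q@u)/.062)
z=lambda i:cv2.resize(i,None,fx=4,fy=4,interpolation=cv2.INTER_CUBIC)
a=capture('side')[110:250,230:330,::-1];b=capture('top')[130:270,210:310,::-1]
cv2.imwrite('pics/p5.png',np.hstack([z(a),z(b)]))
E
```

```text
[0.52219348 0.10989109 0.40790214] ftool [-0.26321971  0.57065042  0.32196839] rel [ 0.03592082 -0.07979347 -0.10782512] yaw 64.69635993578336
ball at z .211 [0.66791681 0.15538591 0.211     ] sin tilt 0.9076380170305788
```

View pics/p5.png

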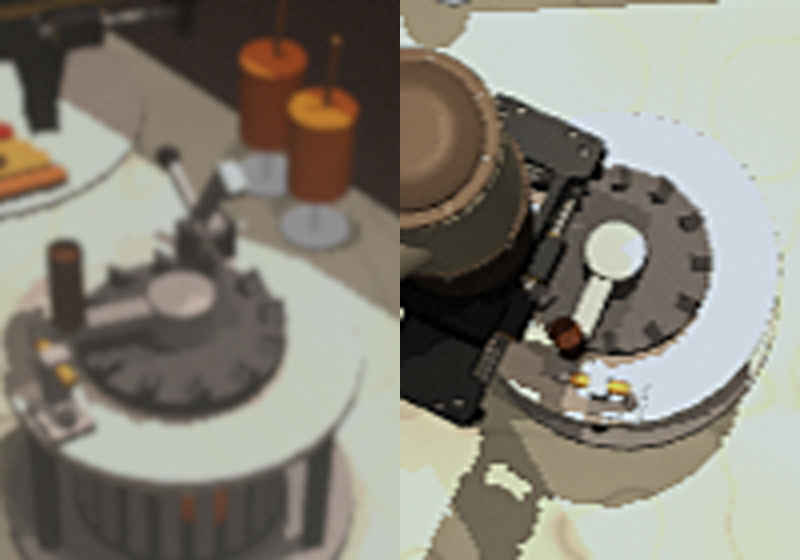

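The arm stands at the bolt, the pawl lies back at about 1.1 rad (ball at side crop (168,157)), and the gripper is clear of everything. I'll hand in.

```bash
python3 -c "
from station import *
print(finish_job())"
```

```text
the job is handed in; nothing more can be done
None
```

I handed the job in at about 25.7 s with the pawl laid back about 1.1 rad and the wheel's arm left on the backstop bolt after a steady push of about 10 N (estimated from the wrist force) for over a second; the gripper was clear, and `finish_job()` returned no verdict.

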